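Slide the card reader out between the carton holders

TASK

Push the flat card reader along the table through the narrow gap between the two fixed carton holders, and on until it lies squarely and wholly inside the taped outline on the other side. Only push it, flat on the table: do not lift or tip it, and leave the sanitiser bottle, the mouse and the stapler where they are.

Things in the scene. Friction and masses are not known exactly. Their poses are not given: they have to be found in the camera images.
- reader: loose flat slab of mid-grey plastic, black tap pad on top: 96 mm wide (its x axis), 130 mm long (y axis), 30 mm high, vertical corners rounded to 14 mm; 0.2 to 0.45 kg, slides flat on the table with ordinary friction. Origin: centre of its underside; z up. It starts on the +y side of the holders, roughly lengthwise to the gap but turned and shifted off its line
- holders: two equal steel trays fixed to the table, each holding a white carton, with a gap between. Each is 130 mm (x axis) by 90 mm (y axis); steel up to 32 mm, carton up to 44 mm high. The gap, 102 mm wide and 90 mm long, runs along y. Origin: on the table, mid-gap; the gap's side faces are at x = -51 and +51 mm, its mouths at y = +45 (reader's side) and -45 mm (taped side)
- taped_spot: rectangle marked with 15 mm wide pale paper tape flat on the table (no step), squarely in line with the gap, on its -y side. Free area inside the tape 120 mm (x axis) by 154 mm (y axis). Origin: its centre, on the table; axes parallel to those of the holders
- sanitiser: standing pump bottle, 52 mm diameter, 142 mm high, loose, to be left alone, beside the taped outline on the side far from the robot. Origin: centre of its underside
- mouse: black computer mouse, 58 x 100 x 34 mm, loose, to be left alone, beyond the taped outline as seen from the gap, lying across just past the tape. Origin: centre of its underside; y is its length
- stapler: stapler, 34 x 125 x 45 mm, loose, to be left alone, beside the taped outline on the robot's side. Origin: centre of its underside; y is its length
Not all that is in view belongs to the job. Of the things shaped like the reader, the grey one is meant.

How it is judged:
By the outcome, as a careful person would: the job done as asked, in the order asked, and still so for the second after the job is handed in, with the robot touching nothing.
It also fails if it takes over 67 s, if anything falls off the work surface, if the arm or the gripper's body presses on something with over 40 N, if the wrist force passes 120 N, or if a joint passes its speed limit or range.

ROBOT

A 6-joint arm with a two-finger parallel gripper is mounted at the origin on the work surface. World frame = base frame: x ahead of the robot, y to its left, z up, the work surface at z = 0. Lengths are in m, angles in degrees, forces in N, time in s.
With the tool pointing down it reaches from about 0.4 to 0.825 m from the base axis. Payload 7 kg.
Tool frame: the origin (TCP) lies at the very end of the fingers, on their centre line; the grasp point (between the pads) lies 19 mm behind it; z points along the fingers, y is the line along which they close (so a half turn about z gives the same grasp; the last joint's range is limited). The gripper opens to 88 mm and grips with 3 to 60 N. Pads are 19 mm wide; open, the fingers measure 130 mm over their backs; the gripper's body (78 mm by 193 mm) begins 47 mm behind the grasp point.
Start: joints at [90.361, 20.546, 0.682, 0, -70.136, -16.507], TCP at [0.188, 0.648, 0.227] pointing down, gripper open.
Joint ranges: [-176.03, 176.03], [-82.01, 121.73], [-58.28, 71.71], [-173.87, 95.51], [-174.79, -0.11], [-173.66, 173.66]. Speed limits (degrees/s): [136.94, 136.94, 172.46, 180, 180, 180].

INTERFACE

Orientations are given as [roll, pitch, yaw] about the fixed x, y, z axes, in that order (R = Rz(yaw) Ry(pitch) Rx(roll)).
In Python, from plant import r gives the robot as it stands. The module is installed in compiled form; this text tells all that it offers.
- The arm moves only by the tool jog_arm, never from a script. Its arguments are lists of equal length, an entry for each row: "travel": the shift along the tool's x, y, z each as a share of 50 cm, from -1 to 1, a list of three; "dr": the turn, a rotation vector about the tool's x, y, z each as a share of 360 degrees, from -1 to 1, a list of three; "claw": the opening, from 0 (shut) to 1 (fully open). A call has exactly 10 rows; each row is the pose to reach, as a shift and turn from the pose commanded when the call began, along the tool's axes at that moment, turning the shorter way round; what a row does not reach only later rows make up. A row lasts 1/8 s, in which the tool goes at most 62.5 mm and 10.7 degrees, less where a joint would pass 70% of its speed; a pose out of reach is approached as far as the arm can. A call with a number of a shift or a turn outside -1 to 1 is refused whole. A call with a gripper value outside its range is refused whole. The fingers move at their own pace and stop on an object; "newtons" is the grip in N (left out, the last holds). Time passes only in rows, so rows that repeat a pose let the fingers close, or fill a call up. It gives the time, the measured TCP pose, the force, the opening and the grip force at its end, in the units of the state.
- r.get_state(): the state, without advancing time (a new reading comes with each control period).
- r.capture(name): name is "scene" or "top" or "wrist"; returns a dict with "pixels" (400x640x3 uint8, red, green, blue), "range_z" (400x640 float32, m along the optical axis (not along the pixel's ray), 0 where there is no reading), "fx", "fy", "cx", "cy" (pixels), "position" and "attitude" of the camera in the world; the wrist camera has in their place "hand_eye" (4x4, takes a point from camera to tool coordinates, whose origin is the TCP and whose axes are the flange's). Camera axes: x right, y up, looking along -z (the intrinsics and any distortion apply to the point x, -y, -z); pixel columns grow to the right and rows downward; lengths in m; the calibration is good to about 2 mm. A picture is of the moment at which its call begins: read the wrist's pose just before it.
- r.close_job(): hands the job in; it is judged then, once.
Trained networks look in the newest picture that a camera, given by its name, has taken for a name from the list of things; names that differ only in an ending like _2 or _b are one class to them, and where a whole thing is asked for, a point or a joint stands for the part that bears it (a point fixed in the world has none). Each returns a list of dicts, best first, with "conf" (0 to 1); they miss things now and then, are a little off and sometimes report something else, mostly with a low value. They report only what shows in the picture. A call takes as long as a camera call. They do not tell look-alikes from the thing itself.
- r.boxes_of(name, camera): "extent" ([left, top, right, bottom] in pixels, round what is visible of it).
- r.regions_of(name, camera): "pixels" (400x640 bool, what is visible of it) and "extent" ([left, top, right, bottom] in pixels, round what is visible of it).
- r.tip_of(name, camera): "at" ([column, row] in pixels: a listed point, or the origin of a listed thing).
The state is a dict: "time_s": time; "joints": joint angles; "qd": joint speeds; "joint_torque": joint torques, N m; "tcp_pos": TCP position; "eef_rot": TCP orientation; "contact_force": force on the tool from outside, world axes, zero at the start; "moment": the same for the moment, N m; "gripper_width": finger opening in m; "gripper_force": force on a finger pad.
Only numpy, scipy, OpenCV 4.12 (cv2) and the standard library are available. Lean on these libraries where they do the work, as an engineer would, in place of code of your own. Each camera call takes 0.05 s, during which the arm holds its last target. There are 200 camera calls.

## Working session

There is one attempt and no reset: what is moved stays moved. The work goes in short steps, Python scripts to look and compute and a tool call to move; the robot and the scene stay as the last step left them, time stands still between calls to the robot, and variables do not carry over. Pictures are saved under pics/ and viewed, at most 10 in all, crops included, and the job is handed in when it is done.

Besides the shell and the picture viewer there is one more tool, called after "Request:" by a JSON object that holds its "method" and its "body". jog_arm: Moves the arm, as the interface text tells. Its arguments: {"type":"object","properties":{"travel":{"type":"array"},"dr":{"type":"array"},"claw":{"type":"array"},"newtons":{"type":"number"}},"required":["travel","dr","claw"]}

```bash
mkdir -p pics; cat > h.py <<'E'
import numpy as np, cv2
from scipy.spatial.transform import Rotation as R
from plant import r
def cap(name,fn=None):
    c=r.capture(name)
    if fn: cv2.imwrite('pics/'+fn,c['pixels'][:,:,::-1])
    return c
E
python3 - <<'E'
from h import *
s=r.get_state();print(s)
a=cap('top');b=cap('scene')
for c in(a,b):print({k:(v if k not in('pixels','range_z') else v.shape) for k,v in c.items()})
cv2.imwrite('pics/a.png',cv2.resize(np.vstack([a['pixels'],b['pixels']])[:,:,::-1],(480,600)))
cv2.imwrite('pics/top.png',a['pixels'][:,:,::-1])
E
```

```text
{'time_s': 0.0, 'joints': array([ 9.03605414e+01,  2.05910336e+01,  6.34067878e-01, -2.00250537e-02,
       -7.01373166e+01, -1.65082936e+01]), 'qd': array([ 0.01623468, -0.02410963, -0.05785681,  0.03610603, -0.02821066,
        0.02995855]), 'joint_torque': array([ 3.00504162e-04, -5.82720780e+01,  2.93054241e+01,  6.99713320e+00,
        6.78488650e-03, -1.61648632e-04]), 'tcp_pos': array([0.18760254, 0.64788866, 0.22562977]), 'eef_rot': array([ 1.79904255e+02, -8.74437401e-03, -1.61545643e+01]), 'contact_force': array([-0.24343264, -0.09302984, -0.00917492]), 'moment': array([-0.03008314, -0.05681699, -0.02587845]), 'gripper_force': 0.0, 'gripper_width': 0.08762984073474636}
{'pixels': (400, 640, 3), 'range_z': (400, 640), 'fx': 371.80580157849323, 'fy': 371.80580157849323, 'cx': 314.3260336141437, 'cy': 202.9023842685491, 'position': array([0.48007579, 0.00510511, 0.88076084]), 'attitude': array([  3.60422332,   0.63651494, -89.33847304])}
{'pixels': (400, 640, 3), 'range_z': (400, 640), 'fx': 441.3097591957724, 'fy': 441.3097591957724, 'cx': 320.23785620547574, 'cy': 192.50819485855482, 'position': array([1.19137272, 0.09081044, 1.00791586]), 'attitude': array([3.41901173e+01, 9.74536825e-02, 9.92527818e+01])}
```

View pics/top.png

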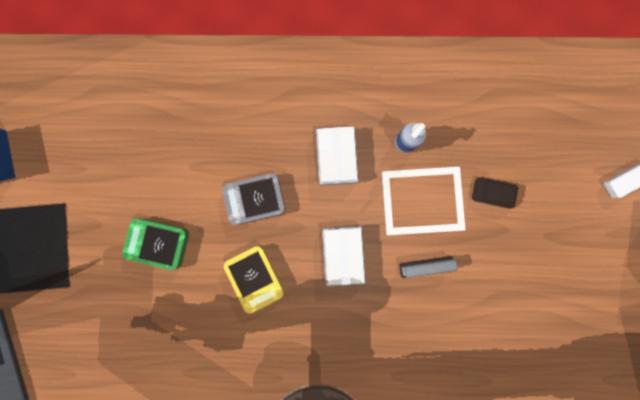

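The top view shows three reader-shaped things: grey at (255,198), green at (157,244) and yellow at (253,279). The cartons are at (338,155) and (344,255), the tape at (424,200), the bottle at (410,137), the mouse at (496,192) and the stapler at (428,267). I choose the grey one.

```bash
cat >> h.py <<'E'
def cloud(c,P=None,A=None):
    z=c['range_z'];v,u=np.mgrid[:400,:640]
    p=np.stack([(u-c['cx'])/c['fx']*z,-(v-c['cy'])/c['fy']*z,-z],-1)
    if P is None: P,A=c['position'],R.from_euler('xyz',c['attitude'],degrees=True).as_matrix()
    w=p@A.T+P; w[z==0]=np.nan
    return w
def rect(xy):
    (c,s,a)=cv2.minAreaRect((xy*1000).astype(np.float32)); return np.round(c,1),np.round(s,1),round(a,2)
def comps(m,minn=60):
    n,l,st,ce=cv2.connectedComponentsWithStats(m.astype(np.uint8)); return [(l==i,ce[i]) for i in range(1,n) if st[i,4]>=minn]
E
python3 - <<'E'
from h import *
c=cap('top');w=cloud(c);g=c['pixels'].astype(int)
print('table z',np.nanmedian(w[60:110,100:500,2]),np.nanmedian(w[150:190,60:120,2]), np.nanmedian(w[210:220,400:440,2]))
roi=np.zeros((400,640),bool);roi[110:320,110:540]=1
for m,ce in comps(roi&(w[...,2]>0.015)):
    z=w[m][:,2];top=m&(w[...,2]>np.median(z)-.006)
    print('obj',ce.round(),'z',np.nanmedian(z).round(4),rect(w[top][:,:2]),'all',rect(w[m][:,:2]))
t=roi&(g.min(-1)>185)&(w[...,2]<.012)
for m,ce in comps(t,200): print('tape',ce,np.nanmedian(w[m][:,2]),rect(w[m][:,:2]))
cv2.imwrite('pics/crop.png',cv2.resize(c['pixels'][110:320,110:530,::-1],(800,400),interpolation=cv2.INTER_CUBIC))
E
```

```text
table z -5.874523615417848e-05 0.0003160598856622454 4.441743710548174e-05
obj [411. 136.] z 0.0892 (array([ 681.8, -197.3]), array([49.3, 47.4]), 49.09) all (array([ 681.5, -197.5]), array([52.5, 47.6]), 49.09)
obj [337. 155.] z 0.0439 (array([646.7, -35.6]), array([123.3,  82. ]), 4.25) all (array([646.1, -35.1]), array([130.1,  90.9]), 4.31)
obj [253. 198.] z 0.0305 (array([542.9, 156.8]), array([ 96.5, 130.2]), 13.86) all (array([542.9, 156.8]), array([ 96.4, 130.3]), 13.79)
obj [496. 192.] z 0.0315 (array([ 563.3, -410. ]), array([70.9, 49.6]), 79.43) all (array([ 564.5, -404.4]), array([99.2, 56.3]), 78.61)
obj [154. 243.] z 0.0307 (array([436.8, 382.5]), array([132.1,  96.7]), 77.78) all (array([436.8, 382.4]), array([132.4,  96.6]), 77.63)
obj [344. 255.] z 0.044 (array([415. , -52.8]), array([122.1,  82.1]), 4.32) all (array([415. , -52.8]), array([130.1,  90. ]), 4.33)
obj [254. 279.] z 0.0306 (array([359.3, 152.1]), array([129.8,  96.3]), 27.6) all (array([359.3, 152. ]), array([129.8,  96.5]), 27.55)
obj [430. 268.] z 0.0442 (array([ 390.8, -246.5]), array([ 26.1, 116.9]), 8.86) all (array([ 390.7, -245.1]), array([ 26.1, 119.5]), 8.95)
tape [423.10988372 200.82325581] 0.0004961498115266805 (array([ 544.7, -241.6]), array([151.6, 185.3]), 4.29)
```

View pics/crop.png

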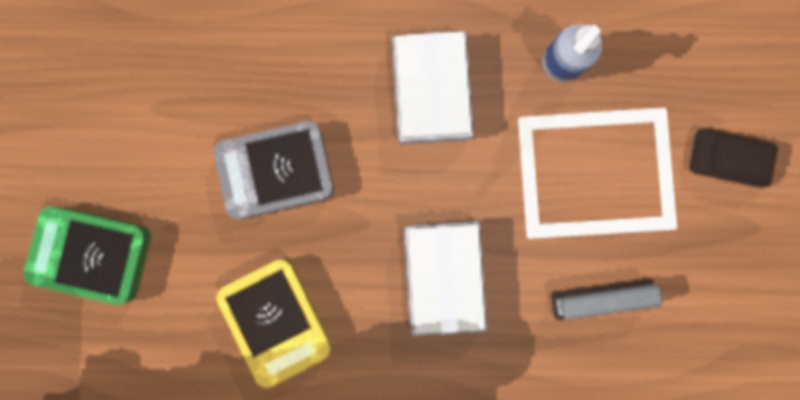

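```bash
cat >> h.py <<'E'
G=np.array([.5307,-.0441]);YG=4.3
Rg=R.from_euler('z',YG,degrees=True).as_matrix()[:2,:2]
def go(gx,gy,z,yaw):
    "jog numbers to reach gap-frame point (mm), z (mm), tool yaw relative to gap"
    s=r.get_state();T=R.from_euler('xyz',s['eef_rot'],degrees=True)
    t=np.r_[G+Rg@np.array([gx,gy])/1000,z/1000]
    d=T.inv().apply(t-s['tcp_pos'])/.5
    q=(T.inv()*R.from_euler('xyz',[180,0,YG+yaw],degrees=True)).as_rotvec()/2/np.pi
    print('travel',d.round(4),'dr',q.round(4)); where(s)
def where(s=None):
    s=s or r.get_state();p=s['tcp_pos']
    print('t',round(s['time_s'],2),'gap xy',(Rg.T@(p[:2]-G)*1000).round(1),'z',round(p[2]*1000,1),'rot',np.round(s['eef_rot']-[0,0,YG],2),'F',s['contact_force'].round(1))
E
python3 -c "
from h import *
go(115,199,100,0)"
```

```text
travel [1.1205 0.6851 0.2527] dr [ 0.0002  0.     -0.0568]
t 0.15 gap xy [-290.2  715.9] z 225.8 rot [ 1.7992e+02 -1.0000e-02 -2.0450e+01] F [ 0.6 -0.   0.9]
```

Request:
{"method": "jog_arm", "body": {"travel": [[0.9,0.558,0.1],[0.9,0.558,0.1],[0.9,0.558,0.1],[0.9,0.558,0.1],[0.9,0.558,0.1],[0.9,0.558,0.1],[0.9,0.558,0.1],[0.9,0.558,0.1],[0.9,0.558,0.1],[0.9,0.558,0.1]], "dr": [[0,0,-0.0568],[0,0,-0.0568],[0,0,-0.0568],[0,0,-0.0568],[0,0,-0.0568],[0,0,-0.0568],[0,0,-0.0568],[0,0,-0.0568],[0,0,-0.0568],[0,0,-0.0568]], "claw": [1,1,1,1,1,1,1,1,1,1]}}

```text
time_s: 1.4
tcp_pos: [0.5433, 0.253, 0.1757]
eef_rot: [179.9, 0.1, 4.1]
contact_force: [-1.1, 0.3, -0.3]
gripper_width: 0.0878
gripper_force: 0.0
```

```bash
python3 -c "
from h import *
go(115,199,60,0)"
```

```text
travel [0.1612 0.1919 0.2314] dr [ 0.0001  0.0002 -0.0005]
t 1.4 gap xy [ 34.9 295.3] z 175.7 rot [ 1.7995e+02  7.0000e-02 -2.0000e-01] F [-1.1  0.3 -0.3]
```

Request:
{"method": "jog_arm", "body": {"travel": [[0.16,0.192,0.1],[0.16,0.192,0.1],[0.16,0.192,0.1],[0.16,0.192,0.1],[0.16,0.192,0.22],[0.16,0.192,0.27],[0.16,0.192,0.3],[0.16,0.192,0.32],[0.16,0.192,0.33],[0.16,0.192,0.33]], "dr": [[0,0,0],[0,0,0],[0,0,0],[0,0,0],[0,0,0],[0,0,0],[0,0,0],[0,0,0],[0,0,0],[0,0,0]], "claw": [1,1,1,1,1,1,1,1,1,1]}}

```text
time_s: 2.65
tcp_pos: [0.6296, 0.1658, 0.0121]
eef_rot: [-180.0, -0.0, 4.3]
contact_force: [-0.2, -0.7, 0.1]
gripper_width: 0.0878
gripper_force: 0.0
```

```bash
python3 -c "
from h import *
go(64,199,10,0)
c=cap('wrist','w1.png');h=c['hand_eye'];s=r.get_state()
A=R.from_euler('xyz',s['eef_rot'],degrees=True).as_matrix()
w=cloud(c,s['tcp_pos']+A@h[:3,3],A@h[:3,:3]);print(h.round(3))
a=cap('top','t2.png')
"
```

```text
travel [-0.1008  0.0058  0.0041] dr [-0.0001 -0.0001  0.    ]
t 2.65 gap xy [114.4 201.9] z 12.1 rot [-1.7998e+02 -4.0000e-02  1.0000e-02] F [-0.2 -0.7  0.1]
[[ 0.001  0.951  0.31   0.085]
 [ 1.    -0.001 -0.     0.   ]
 [ 0.     0.31  -0.951 -0.157]
 [ 0.     0.     0.     1.   ]]
```

View pics/w1.png

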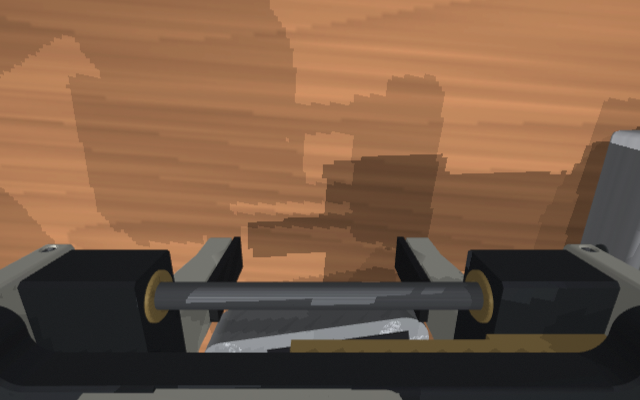

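The wrist view shows both fingers at (225,270) and (415,270), with the reader's edge just behind them around (320,330). The way is clear for the side push.

Request:
{"method": "jog_arm", "body": {"travel": [[-0.02,0,0.004],[-0.03,0,0.004],[-0.04,0,0.004],[-0.05,0,0.004],[-0.06,0,0.004],[-0.07,0,0.004],[-0.08,0,0.004],[-0.09,0,0.004],[-0.1,0,0.004],[-0.1,0,0.004]], "dr": [[0,0,0],[0,0,0],[0,0,0],[0,0,0],[0,0,0],[0,0,0],[0,0,0],[0,0,0],[0,0,0],[0,0,0]], "claw": [1,1,1,1,1,1,1,1,1,1]}}

```text
time_s: 4.0
tcp_pos: [0.5789, 0.1617, 0.0096]
eef_rot: [180.0, 0.0, 4.3]
contact_force: [-1.1, 1.7, 1.1]
gripper_width: 0.0874
gripper_force: 0.0
```

```bash
cat >> h.py <<'E'
def reader(fn=None):
    c=cap('top',fn);w=cloud(c);q=(w[...,:2]-G)@Rg*1000
    m=(np.abs(w[...,2]-.0305)<.005)&(np.abs(q[...,0])<85)&(q[...,1]>-340)&(q[...,1]<290)
    m&=~((np.abs(q[...,0])>50)&(np.abs(q[...,1])<52))
    k=max(comps(m),key=lambda x:x[0].sum())[0]
    print('reader gap frame',rect(q[k]),'range x',np.percentile(q[k][:,0],[0,100]).round(1),'y',np.percentile(q[k][:,1],[0,100]).round(1))
E
python3 -c "
from h import *
where();reader('t3.png')"
```

```text
t 4.0 gap xy [ 63.5 201.6] z 9.6 rot [1.8e+02 3.0e-02 0.0e+00] F [-1.1  1.7  1.1]
reader gap frame (array([ -4067. , 208021.5]), array([ 80809. , 130772.8]), 0.19) range x [-44.6  36.4] y [142.6 273.4]
```

Request:
{"method": "jog_arm", "body": {"travel": [[-0.004,0,0],[-0.007,0,0],[-0.007,0,0],[-0.007,0,0],[0.01,0,0],[0.04,0,-0.02],[0.04,0,-0.1],[0.04,0,-0.2],[0.04,0,-0.25],[0.04,0,-0.25]], "dr": [[0,0,0],[0,0,0],[0,0,0],[0,0,0],[0,0,0],[0,0,0],[0,0,0],[0,0,0],[0,0,0],[0,0,0]], "claw": [1,1,1,1,1,1,1,1,1,1]}}

```text
time_s: 5.3
tcp_pos: [0.6011, 0.1639, 0.1373]
eef_rot: [-179.9, -0.2, 4.3]
contact_force: [0.3, -0.3, -0.3]
gripper_width: 0.0873
gripper_force: 0.0
```

```bash
sed -i 's/rect(q\[k\])/rect(q[k]\/1000)/' h.py; python3 -c "
from h import *
go(0,300,60,-90);reader('t4.png')"
```

```text
travel [-0.1723 -0.1956  0.1542] dr [-0.0008 -0.0003  0.25  ]
t 5.3 gap xy [ 85.8 202.1] z 137.3 rot [-1.7989e+02 -2.4000e-01  1.0000e-02] F [ 0.3 -0.3 -0.3]
reader gap frame (array([  0.4, 208.2]), array([ 96. , 130.7]), 0.29) range x [-47.6  48.6] y [142.6 273.6]
```

Request:
{"method": "jog_arm", "body": {"travel": [[-0.05,-0.1,0],[-0.1,-0.15,0],[-0.15,-0.2,0],[-0.172,-0.206,0],[-0.172,-0.206,0],[-0.172,-0.206,0],[-0.172,-0.206,0],[-0.172,-0.206,0.05],[-0.172,-0.206,0.1],[-0.172,-0.206,0.15]], "dr": [[0,0,0.028],[0,0,0.056],[0,0,0.084],[0,0,0.112],[0,0,0.14],[0,0,0.168],[0,0,0.196],[0,0,0.224],[0,0,0.25],[0,0,0.25]], "claw": [0.4,0.4,0.4,0.4,0.4,0.4,0.4,0.4,0.4,0.4]}}

```text
time_s: 6.6
tcp_pos: [0.5054, 0.2589, 0.0576]
eef_rot: [179.9, -0.1, -85.8]
contact_force: [0.6, 1.2, -0.9]
gripper_width: 0.0352
gripper_force: 0.0
```

```bash
python3 -c "
from h import *
go(0,295,10,-90)"
```

```text
travel [ 0.0179 -0.0052  0.0951] dr [ 0.0003 -0.0002 -0.0004]
t 6.6 gap xy [ -2.5 304. ] z 57.6 rot [ 1.799e+02 -7.000e-02 -9.015e+01] F [ 0.6  1.2 -0.9]
```

Request:
{"method": "jog_arm", "body": {"travel": [[0,-0.005,0.05],[0,-0.005,0.085],[0,-0.005,0.094],[0.02,-0.005,0.094],[0.04,-0.005,0.094],[0.06,-0.005,0.094],[0.08,-0.005,0.094],[0.1,-0.005,0.094],[0.12,-0.005,0.094],[0.14,-0.005,0.094]], "dr": [[0,0,0],[0,0,0],[0,0,0],[0,0,0],[0,0,0],[0,0,0],[0,0,0],[0,0,0],[0,0,0],[0,0,0]], "claw": [0.4,0.4,0.4,0.4,0.4,0.4,0.4,0.4,0.4,0.4]}}

```text
time_s: 7.85
tcp_pos: [0.5141, 0.1896, 0.0129]
eef_rot: [-179.9, 0.0, -85.7]
contact_force: [0.2, 3.6, 2.6]
gripper_width: 0.0349
gripper_force: 1.7
```

```bash
python3 -c "
from h import *
where();reader('t5.png')"
```

```text
t 7.85 gap xy [  1.  234.3] z 12.9 rot [-1.7995e+02  3.0000e-02 -8.9990e+01] F [0.2 3.6 2.6]
reader gap frame (array([  0.4, 153.8]), array([ 96., 121.]), 0.07) range x [-47.6  48.5] y [ 93.4 214.3]
```

View pics/t5.png

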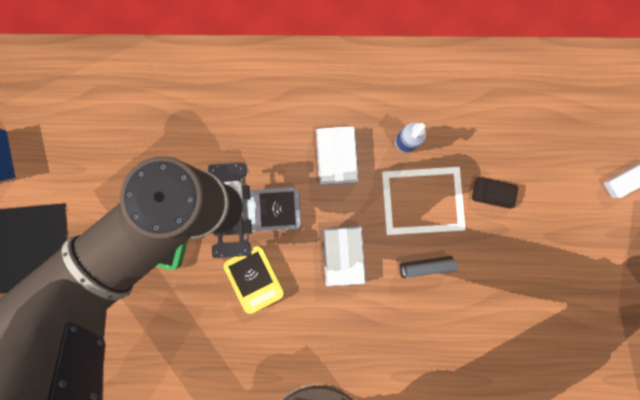

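Top view: the reader at (277,209) is square to the gap at (340,206), with the gripper behind it at (232,208). Pushing on.

Request:
{"method": "jog_arm", "body": {"travel": [[0.02,0,0],[0.04,0,0],[0.06,0,0],[0.08,0,0],[0.1,0,0],[0.12,0,0],[0.14,0,0],[0.16,0,0],[0.18,0,0],[0.2,0,0]], "dr": [[0,0,0],[0,0,0],[0,0,0],[0,0,0],[0,0,0],[0,0,0],[0,0,0],[0,0,0],[0,0,0],[0,0,0]], "claw": [0.4,0.4,0.4,0.4,0.4,0.4,0.4,0.4,0.4,0.4]}}

```text
time_s: 9.15
tcp_pos: [0.5212, 0.0895, 0.0125]
eef_rot: [180.0, -0.0, -85.7]
contact_force: [0.5, 2.9, 3.2]
gripper_width: 0.035
gripper_force: 1.6
```

```bash
python3 -c "
from h import *
where();reader('t6.png')"
```

```text
t 9.15 gap xy [  0.5 133.9] z 12.5 rot [180.  -0. -90.] F [0.5 2.9 3.2]
reader gap frame (array([ 0.3, 48.9]), array([111.6,  95.8]), 89.87) range x [-47.6  48.3] y [ -6.9 104.7]
```

Inside the gap, straight and with no wall force. Continuing.

Request:
{"method": "jog_arm", "body": {"travel": [[0.02,0,0],[0.04,0,0],[0.06,0,0],[0.08,0,0],[0.1,0,0],[0.12,0,0],[0.14,0,0],[0.16,0,0],[0.18,0,0],[0.2,0,0]], "dr": [[0,0,0],[0,0,0],[0,0,0],[0,0,0],[0,0,0],[0,0,0],[0,0,0],[0,0,0],[0,0,0],[0,0,0]], "claw": [0.4,0.4,0.4,0.4,0.4,0.4,0.4,0.4,0.4,0.4]}}

```text
time_s: 10.45
tcp_pos: [0.5287, -0.0102, 0.0126]
eef_rot: [180.0, -0.0, -85.7]
contact_force: [-0.1, 1.6, -1.0]
gripper_width: 0.0347
gripper_force: 0.6
```

```bash
python3 -c "
from h import *
where();reader('t7.png')"
```

```text
t 10.45 gap xy [ 0.6 33.9] z 12.6 rot [180.  -0. -90.] F [-0.1  1.6 -1. ]
reader gap frame (array([-14.2, -80.1]), array([ 68.9, 123.3]), 55.94) range x [-47.   48.8] y [-107.2  -17.1]
```

Request:
{"method": "jog_arm", "body": {"travel": [[0.02,0,0],[0.04,0,0],[0.06,0,0],[0.08,0,0],[0.1,0,0],[0.12,0,0],[0.14,0,0],[0.16,0,0],[0.18,0,0],[0.2,0,0]], "dr": [[0,0,0],[0,0,0],[0,0,0],[0,0,0],[0,0,0],[0,0,0],[0,0,0],[0,0,0],[0,0,0],[0,0,0]], "claw": [0.4,0.4,0.4,0.4,0.4,0.4,0.4,0.4,0.4,0.4]}}

```text
time_s: 11.75
tcp_pos: [0.5363, -0.1099, 0.0126]
eef_rot: [-180.0, 0.0, -85.7]
contact_force: [-0.4, 2.9, 2.0]
gripper_width: 0.035
gripper_force: 1.3
```

```bash
python3 -c "
from h import *
go(0,-122,12,-90);reader('t8.png')"
```

```text
travel [0.1119 0.0014 0.0012] dr [-0.  0.  0.]
t 11.75 gap xy [  0.7 -66. ] z 12.6 rot [-179.99    0.    -89.99] F [-0.4  2.9  2. ]
reader gap frame (array([  10.3, -334.9]), array([ 9.8, 43.8]), 88.92) range x [-11.7  32.2] y [-340.  -329.7]
```

View pics/t8.png

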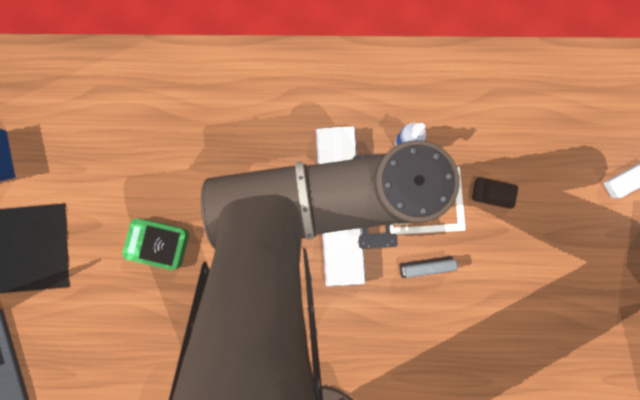

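The top view shows the arm hiding the reader. The bottle (411,134), mouse (496,192) and stapler (428,267) are unmoved. I'll push the last 55 mm, then back off the way I came.

Request:
{"method": "jog_arm", "body": {"travel": [[0.015,0,0],[0.03,0,0],[0.045,0,0],[0.06,0,0],[0.075,0,0],[0.09,0,0],[0.1,0,0],[0.106,0,0],[0.11,0,0],[0.11,0,0]], "dr": [[0,0,0],[0,0,0],[0,0,0],[0,0,0],[0,0,0],[0,0,0],[0,0,0],[0,0,0],[0,0,0],[0,0,0]], "claw": [0.4,0.4,0.4,0.4,0.4,0.4,0.4,0.4,0.4,0.4]}}

```text
time_s: 13.05
tcp_pos: [0.5404, -0.1643, 0.0126]
eef_rot: [-180.0, -0.0, -85.7]
contact_force: [0.4, -0.7, 0.3]
gripper_width: 0.0353
gripper_force: 0.0
```

Request:
{"method": "jog_arm", "body": {"travel": [[-0.01,0,0],[-0.04,0,0],[-0.06,0,-0.02],[-0.08,0,-0.1],[-0.1,0,-0.2],[-0.15,0,-0.3],[-0.27,0,-0.35],[-0.4,0,-0.4],[-0.5,0,-0.4],[-0.6,0,-0.4]], "dr": [[0,0,0],[0,0,0],[0,0,0],[0,0,0],[0,0,0],[0,0,0],[0,0,0],[0,0,0],[0,0,0],[0,0,0]], "claw": [0.4,0.4,0.4,0.4,0.4,0.4,0.4,0.4,0.4,0.4]}}

```text
time_s: 14.3
tcp_pos: [0.5172, 0.1379, 0.2143]
eef_rot: [-179.9, 0.1, -85.6]
contact_force: [0.7, 0.2, -1.0]
gripper_width: 0.035
gripper_force: 0.0
```

```bash
python3 - <<'E'
from h import *
where();reader('t9.png')
c=cap('top');w=cloud(c);g=c['pixels'].astype(int);q=(w[...,:2]-G)@Rg
m=(g.min(-1)>165)&(w[...,2]<.012)&(abs(q[...,0])<.11)&(q[...,1]<-.09)&(q[...,1]>-.31)
print('tape',rect(q[m]))
E
```

```text
t 14.3 gap xy [  0.2 182.5] z 214.3 rot [-1.7987e+02  8.0000e-02 -8.9910e+01] F [ 0.7  0.2 -1. ]
reader gap frame (array([   1.2, -196.5]), array([131.6,  96.1]), 89.93) range x [-46.9  49.2] y [-262.3 -130.8]
tape (array([  -1.7, -197.1]), array([152.1, 186.6]), 0.02)
```

View pics/t9.png

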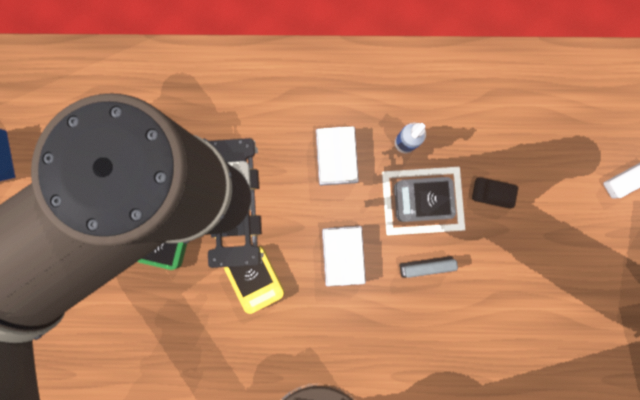

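The top view shows the reader at (427,199), square inside the tape at (424,200) with about 9 mm or more to spare on every side. The bottle, mouse and stapler are unmoved, and the robot is clear.

```bash
python3 -c "
from plant import r
print(r.close_job())"
```

```text
the job is handed in; nothing more can be done
None
```

The grey reader was pushed flat through the gap and lies squarely inside the taped outline, 9 mm or more clear of the tape; the bottle, mouse and stapler weren't moved, and I handed the job in at about 14 s.

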